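# Hang the fitting sample on its twin pins and lock the keeper

### The job

Pick up the plywood sample plate by its copper coupling and hang it on the sloped display stand, both holes over the two pins at once and the holes' edge uppermost, until it lies flush against the face. Then swing the steel keeper by its knob right round to its stop, across the plate's edge, and let go. Leave the loose fittings and the tub where they are.

Things in the scene. Friction and masses are not known exactly. Their poses are not given: they have to be found in the camera images.
- sample_grip (a point): Centre of the copper coupling (lying along y, 32 mm diameter, 50 mm long, end beads 35 mm) fixed on the loose sample plate by an 18 x 30 mm saddle, 13 mm clear above the plate's front; 0.28 kg in all. The point is 37 mm above the plate's underside. x points to the edge with the holes, z out of the plate's front; it starts flat on the counter, z up. Grip the coupling across its diameter, along x.
- hole_left (a point): Centre of the plate's left through-hole (12 mm diameter) at the plate's underside: x +25, y +60, z -37 mm from sample_grip, same axes. The plate is plywood, 90 mm (x) by 160 mm (y) by 8 mm thick, its centre straight below sample_grip.
- hole_right (a point): Centre of the plate's right through-hole (12 mm diameter) at its underside: x +25, y -60, z -37 mm from sample_grip, same axes.
- pin_left (a point): Root of the left steel pin on the fixed stand's sloped white face; goes through hole_left. The pin is 8 mm in diameter and stands 22 mm out of the face along z, the last 6 mm tapering to 3.6 mm. z is square to the face, 25 degrees from vertical, leaning towards the robot; x points up the slope, y to the left along the row of pins.
- pin_right (a point): Root of the right steel pin, like the left one, same axes, 120 mm from it; goes through hole_right. The face is 200 mm (up the slope) by 300 mm; from this point it reaches 70 mm up and 130 mm down the slope, 180 mm to the left and 120 mm to the right.
- keeper (a joint): Angle of the keeper (rad): 0 = shut at its stop, the bar pointing along +y of the pin axes and overlapping the hung plate's right edge by 20 mm; positive = open, at 1.57 the bar points up the slope (+x of the pin axes). Stops at 0 and 2.1. It stays where left; turning takes about 1.3 N at the knob.
- keeper_pivot (a point): Keeper's pivot on the face (at face level), 40 mm down the slope and 60 mm to the right of pin_right, same axes as the pins. The steel bar, 16 mm wide, 6 mm thick, reaches 60 mm from the pivot and turns 12 mm above the face (the 8 mm plate goes under it).
- keeper_knob (a point): Middle of the keeper's black upright knob, a round post 12 mm in diameter and 30 mm tall, square to the face; 40 mm from the pivot axis, and this point is 33 mm above the face (the post spans 18 to 48 mm). Turns with the keeper.
- loose_coupling_mid (a point): Bystander: centre of a loose copper coupling, 35 mm diameter, 50 mm tall, standing on end near the sample plate.
- white_elbow_mid (a point): Bystander: white plastic elbow fitting, about 36 mm wide and 56 mm long, 45 mm tall, standing near the sample plate; the point is half-way up its upright leg, on that leg's axis.
- tub_mid (a point): Bystander: grey open tub of small fittings, 60 by 90 by 50 mm tall, on the counter beyond the work; the point is at its centre.
There are look-alikes about, which are no part of the job. There is more than one size of the part that bears sample_grip; the job needs the largest.

How it is judged:
By the outcome, as a careful person would: the job done as asked, in the order asked, and still so for the second after the job is handed in, with the robot touching nothing.
It also fails if it takes over 59 s, if anything falls off the work surface, if the arm or the gripper's body presses on something with over 40 N, if the wrist force passes 120 N, or if a joint passes its speed limit or range.

### The arm

A 6-joint arm with a two-finger parallel gripper is mounted at the origin on the work surface. World frame = base frame: x ahead of the robot, y to its left, z up, the work surface at z = 0. Lengths are in m, angles in rad, forces in N, time in s.
With the tool pointing down it reaches from about 0.325 to 0.775 m from the base axis. Payload 5.5 kg.
Tool frame: the origin (TCP) lies midway between the tips of the shut fingers; the grasp point (between the pads) lies 19 mm behind it; z points along the fingers, y is the line along which they close (so a half turn about z gives the same grasp; the last joint's range is limited). The gripper opens to 88 mm and grips with 3 to 60 N. Pads are 20 mm wide; open, the fingers measure 115 mm over their backs; the gripper's body (75 mm by 178 mm) begins 61 mm behind the grasp point.
Start: joints at [1.167, 0.091, 1.231, -0, 1.82, -0.057], TCP at [0.204, 0.564, 0.223] pointing down, gripper open.
Joint ranges: [-2.87, 2.87], [-0.86, 2.18], [0.17, 2.46], [-1.51, 4.65], [0.06, 2.69], [-2.65, 2.65]. Speed limits (rad/s): [2.57, 2.57, 3.01, 3.14, 3.14, 3.14].

### API

Orientations are given as a unit quaternion [w, x, y, z].
In Python, from workcell import robot, imaging gives the robot as it stands. The module is installed in compiled form; this text tells all that it offers.
- The arm moves only by the shell command python3 -m inch 'ROWS' [OPENING] [FORCE]. ROWS is JSON, one flat list of numbers, 6 for each row, row after row: the shift along the tool's x, y, z in units of 0.03 m (1.0 is 0.03 m), then the turn, a rotation vector about the tool's x, y, z in units of 0.08 rad (1.0 is 0.08 rad). A call has exactly 5 rows; each row shifts and turns the commanded pose from where the row before left it, along the tool's axes as they then stand; what a row does not reach is not made up. A row lasts 1/8 s, in which the tool goes at most 62.5 mm and 10.7 degrees, less where a joint would pass 70% of its speed; a pose out of reach is approached as far as the arm can. A call with a number of a shift or a turn outside -1 to 1 is refused whole. A call with a gripper value outside its range is refused whole. OPENING is the gripper command: -1 is shut, 1 is fully open, values between are in proportion, set as the call begins (- or left out, the last holds). The fingers move at their own pace and stop on an object; FORCE is the grip in N (left out, the last holds). Time passes only in rows, so rows that do not move let the fingers close, or fill a call up. It gives the time, the measured TCP pose, the force, the opening and the grip force at its end, in the units of the state.
- robot.observe(): the state, without advancing time (a new reading comes with each control period).
- imaging.grab_frame(name): name is "side" or "top"; returns the picture (420x560x3 uint8, red, green, blue); there is no depth.
- imaging.calibration(name): a dict with "vertical_fov" (degrees; the focal length in pixels is half the picture's height over the tangent of half this angle, whatever the lens; pixels are square), "cx", "cy" (the principal point, pixels), "R" (3x3) and "t" (3): a world point X has camera coordinates R X + t. Camera axes: x right, y down, z forward; pixel columns grow to the right and rows downward; lengths in m; the calibration is good to about 2 mm. A picture is of the moment at which its call begins. calibration takes no time and is no camera call.
- robot.finish_job(): hands the job in; it is judged then, once.
The state is a dict: "t": time; "joint_pos": joint angles; "qd": joint speeds; "effort": joint torques, N m; "position": TCP position; "eef_rot": TCP orientation; "contact_force": force on the tool from outside, world axes, zero at the start; "torque": the same for the moment, N m; "width": finger opening in m; "grasp_force": force on a finger pad.
Only numpy, scipy, OpenCV 4.12 (cv2) and the standard library are available. Lean on these libraries where they do the work, as an engineer would, in place of code of your own. Each camera call takes 0.05 s, during which the arm holds its last target. There are 200 camera calls.

## Working session

There is one attempt and no reset: what is moved stays moved. The work goes in short steps, Python scripts to look and compute and a shell command to move; the robot and the scene stay as the last step left them, time stands still between calls to the robot, and variables do not carry over. Pictures are saved under pics/ and viewed, at most 10 in all, crops included, and the job is handed in when it is done.

```bash
mkdir -p pics
python3 - <<'E'
from workcell import robot, imaging
import cv2
for n in("side","top"):
    f=imaging.grab_frame(n); cv2.imwrite(f"pics/{n}0.png",f[:,:,::-1]); print(n,imaging.calibration(n))
print(robot.observe())
E
```

```text
side {'vertical_fov': 45.46856555458479, 'cx': 276.6729767072673, 'cy': 210.49588628213667, 'R': array([[ 0.77576852, -0.63083644, -0.01511931],
       [-0.42885631, -0.50950531, -0.74598029],
       [ 0.46288818,  0.58519204, -0.66579637]]), 't': array([-0.41237373,  0.35913776,  0.97841543])}
top {'vertical_fov': 44.668292427131874, 'cx': 277.9029962873224, 'cy': 213.8697429858364, 'R': array([[ 0.02442683, -0.99966952,  0.00801179],
       [-0.98467689, -0.02544316, -0.17252266],
       [ 0.17266949, -0.00367485, -0.98497297]]), 't': array([0.01345517, 0.59378132, 1.07424138])}
{'t': 0.1, 'joint_pos': array([ 1.16728437e+00,  9.17765100e-02,  1.23172718e+00, -3.91401121e-06,
        1.81980314e+00, -5.67098543e-02]), 'qd': array([-6.55281265e-04, -1.72302826e-03, -3.60606702e-03, -7.05341203e-05,
       -2.07673089e-04, -9.83738452e-04]), 'effort': array([ 2.40078269e-03, -4.47858238e+01, -4.07567990e+01,  6.99085090e-02,
        2.83843180e-02, -5.75602576e-05]), 'position': array([0.2038424 , 0.56403833, 0.2216458 ]), 'eef_rot': array([-1.93642250e-04,  1.72533800e-01,  9.85003225e-01, -8.34928600e-04]), 'contact_force': array([-0.27164261, -0.27135274, -0.48065982]), 'torque': array([-0.02992162,  0.01363639,  0.05118414]), 'grasp_force': 0.0, 'width': 0.08787169489345985}
```

View pics/side0.png

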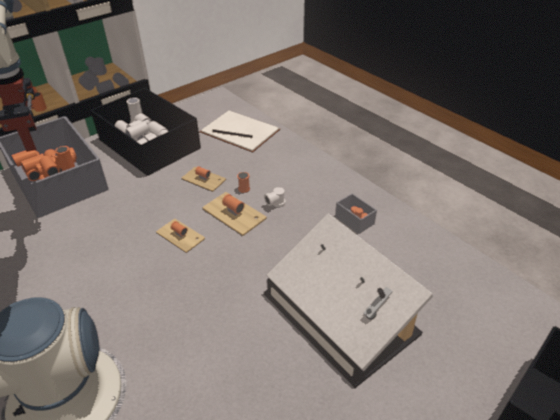

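View pics/top0.png

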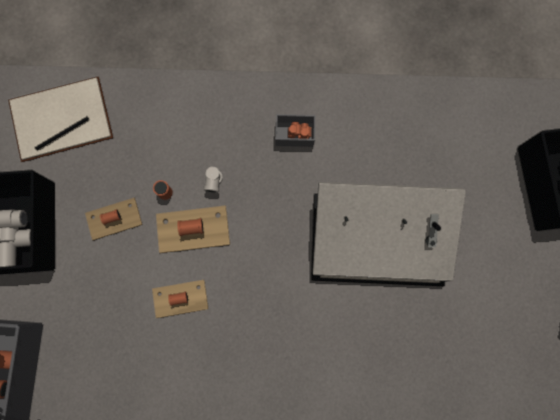

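Candidates for the sample plate in the top view are (190,228), which is the largest, (110,217) and (178,299). I choose (190,228), which is (235,210) in the side view. The stand is at about (388,233) in the top view, with pins at (346,220) and (404,222). The keeper is at (433,230). Next I'll check these in close crops.

Run:
```python
import cv2,numpy as np
t=cv2.imread("pics/top0.png");s=cv2.imread("pics/side0.png")
def crop(im,x,y,w,h,k):
    c=cv2.resize(im[y:y+h,x:x+w],None,fx=k,fy=k,interpolation=cv2.INTER_CUBIC)
    c=cv2.convertScaleAbs(c,alpha=1.5,beta=10)
    for i in range(0,w,10): cv2.line(c,(i*k,0),(i*k,4 if i%50 else 10),(0,255,255),1); 
    for i in range(0,w,20): cv2.putText(c,str(x+i),(i*k,20),0,.35,(0,255,255),1)
    for i in range(0,h,10): cv2.line(c,(0,i*k),(5,i*k),(0,255,255),1)
    for i in range(10,h,10): cv2.putText(c,str(y+i),(6,i*k+4),0,.35,(0,255,255),1)
    return c
cv2.imwrite("pics/c_plate.png",np.vstack([crop(t,145,170,100,90,8)[:,:][:, :],][:1]) if 0 else np.hstack([crop(t,150,175,80,120,5),crop(s,195,150,80,120,5)]))
cv2.imwrite("pics/c_stand.png",np.hstack([crop(t,335,200,80+30,100,4)[:, :440],crop(s,310,230,90,100,4)]))
```

```text
(no output)
```

View pics/c_plate.png

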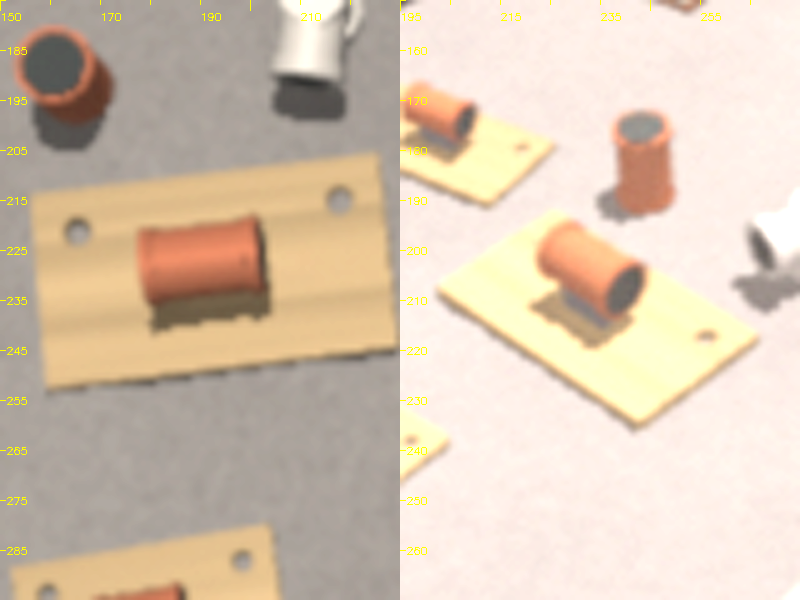

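View pics/c_stand.png

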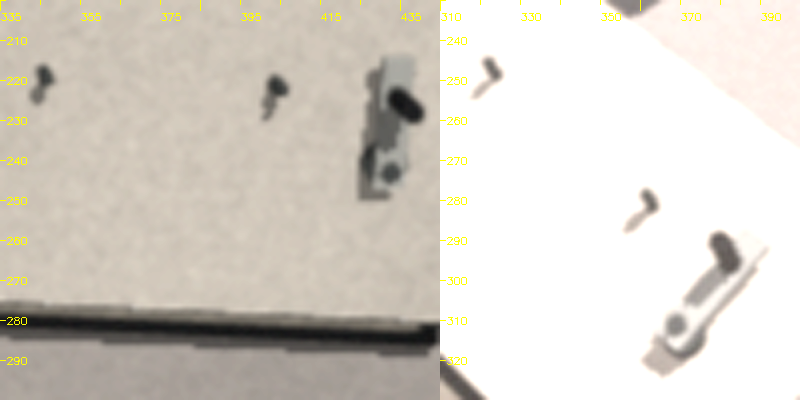

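The left crop confirms the largest plate. Its holes are at top (165.6,221.4) and (218,215), on the far edge. In the right crop the pin roots are at top (345.5,217) and (404,219.5), and the keeper is open with its knob at about (436,226). I'll fit the poses from both views.

```bash
cat > h.py <<'E'
import numpy as np
from scipy.optimize import least_squares
from scipy.spatial.transform import Rotation as Ro
from workcell import robot, imaging
C={n:imaging.calibration(n) for n in("side","top")}
def proj(n,X,k=0):
    c=C[n];p=np.atleast_2d(X)@c["R"].T+c["t"];u=p[:,:2]/p[:,2:]
    u=u*(1+k*(u**2).sum(1,keepdims=True));f=210/np.tan(np.radians(c["vertical_fov"]/2))
    return u*f+[c["cx"],c["cy"]]
def standR(yaw): return Ro.from_euler('z',yaw).as_matrix()@Ro.from_euler('y',-25,degrees=True).as_matrix()
def quatR(q): return Ro.from_quat(np.r_[q[1:],q[0]])
E
cat > fit.py <<'E'
from h import *
def pl(X): return lambda p:np.r_[p[0],p[1],0]+Ro.from_euler('z',p[2]).apply(np.r_[X]/1000)
P=[("top",(45,80,8),(156.5,213.5)),("top",(45,-80,8),(225.5,205.5)),("top",(-45,-80,8),(229.8,243.8)),("top",(-45,80,8),(159.4,252)),
("top",(25,60,8),(165.6,221.2)),("top",(25,-60,8),(218,215)),
("side",(45,80,8),(226,191.6)),("side",(45,-80,8),(266.4,217.8)),("side",(-45,-80,8),(242.5,235)),("side",(-45,80,8),(202.5,207.7)),("side",(25,-60,8),(256.4,217.2))]
S=[("top",(0,120,0),(345.6,217.2)),("top",(0,120,22),(347.2,220.8)),("top",(0,0,0),(403.9,219.7)),("top",(0,0,22),(405.3,223)),
("side",(0,120,0),(324,249.8)),("side",(0,120,22),(321.8,245.3)),("side",(0,0,0),(363.3,283)),("side",(0,0,22),(361.5,278.3)),
("top",(-40,-60,18),(432.5,243)),("side",(-40,-60,18),(369,310.8)),
("top",(70,180,0),(319,184.5)),("top",(70,-120,0),(464,190)),("side",(70,180,0),(331.5,219.5)),("side",(70,-120,0),(431,296))]
K=[("top",18,(434.7,224.7)),("top",48,(437.8,227.7)),("side",18,(382.2,295.2)),("side",48,(380.2,291))]
def res(p,ks=(0,0)):
    r=[];kk=dict(side=p[8],top=p[9])
    for n,X,u in P: r+=list(proj(n,np.r_[p[0],p[1],0]+Ro.from_euler('z',p[2]).apply(np.r_[X]/1000),kk[n])[0]-u)
    R=standR(p[6])
    for n,X,u in S: r+=list(proj(n,p[3:6]+R@(np.r_[X]/1000),kk[n])[0]-u)
    for n,h,u in K: r+=list(proj(n,p[3:6]+R@(np.r_[-40+40*np.sin(p[7]),-60+40*np.cos(p[7]),h]/1000),kk[n])[0]-u)
    return np.array(r)
f=lambda p:np.r_[res(p),p[8:]/.1]
s=least_squares(f,[.5,.3,0,.5,-.1,.1,0,1.5,0,0],loss='soft_l1')
print(np.round(s.x,4));print(np.round(res(s.x).reshape(-1,2),1).tolist())
R=standR(s.x[6])
for nm,X in dict(pr=(0,0,0),pl=(0,120,0),piv=(-40,-60,0)).items(): print(nm,s.x[3:6]+R@(np.r_[X]/1000))
E
python3 fit.py
```

```text
[ 5.6100e-01  2.2000e-01  1.4120e-01  5.7630e-01 -2.3330e-01  1.0890e-01
 -2.0000e-02  1.5349e+00 -8.9300e-02  1.2000e-03]
[[-0.0, 0.1], [0.7, 0.2], [0.4, 0.7], [0.1, 0.7], [0.3, -0.0], [0.4, 0.2], [0.1, -1.2], [0.3, -2.2], [0.2, -2.0], [-0.3, -1.8], [-0.2, -1.2], [0.2, 0.5], [-0.2, -0.2], [-0.7, 0.6], [0.3, 0.3], [0.7, 0.2], [0.2, 0.3], [0.1, -0.5], [-0.3, 0.1], [-0.5, -0.5], [0.3, 0.9], [0.2, -0.9], [1.3, 0.2], [-3.1, -5.6], [0.2, -2.5], [-1.0, -0.7], [0.1, 0.5], [0.4, 1.5], [-0.3, 0.2]]
pr [ 0.57626769 -0.23327305  0.10888416]
pl [ 0.57867019 -0.1132971   0.10888416]
piv [ 0.53882139 -0.29253522  0.09197943]
```

```bash
cat > plan.py <<'E'
# plan.py x y z N yaw [tilt]: equal rows to a TCP target; yaw = direction of tool y; tilt = stand slope (deg)
from h import *; import sys
a=[float(v) for v in sys.argv[1:]];N=int(a[3])
def toolR(yaw,tilt=0):  # tool y up the slope, tool z into face
    F=Ro.from_euler('z',yaw).as_matrix()@Ro.from_euler('y',-tilt,degrees=True).as_matrix()
    return Ro.from_matrix(np.c_[F[:,1],F[:,0],-F[:,2]])
s=robot.observe();R0=quatR(s["eef_rot"]);R1=toolR(a[4],a[5] if len(a)>5 else 0)
w=(R0.inv()*R1).as_rotvec()/N
M=sum((R0*Ro.from_rotvec(w*i)).as_matrix() for i in range(N))
d=np.linalg.solve(M,np.array(a[:3])-s["position"])
print("row",np.round(np.r_[d/.03,w/.08],3),"x",N,"t",round(s["t"],2))
E
python3 plan.py .561 .220 .11 20 .141; python3 plan.py .561 .220 .11 15 .141
```

```text
row [-0.864  0.082  0.186 -0.001  0.001  0.677] x 20 t 0.1
row [-1.153e+00  9.900e-02  2.480e-01 -1.000e-03  1.000e-03  9.020e-01] x 15 t 0.1
```

```bash
python3 -m inch '[-0.86,0.08,0.19,0,0,0.68,-0.86,0.08,0.19,0,0,0.68,-0.86,0.08,0.19,0,0,0.68,-0.86,0.08,0.19,0,0,0.68,-0.86,0.08,0.19,0,0,0.68]' 0.4 >/dev/null
python3 -m inch '[-0.86,0.08,0.19,0,0,0.68,-0.86,0.08,0.19,0,0,0.68,-0.86,0.08,0.19,0,0,0.68,-0.86,0.08,0.19,0,0,0.68,-0.86,0.08,0.19,0,0,0.68]' >/dev/null
python3 -m inch '[-0.86,0.08,0.19,0,0,0.68,-0.86,0.08,0.19,0,0,0.68,-0.86,0.08,0.19,0,0,0.68,-0.86,0.08,0.19,0,0,0.68,-0.86,0.08,0.19,0,0,0.68]' >/dev/null
python3 -m inch '[-0.86,0.08,0.19,0,0,0.68,-0.86,0.08,0.19,0,0,0.68,-0.86,0.08,0.19,0,0,0.68,-0.86,0.08,0.19,0,0,0.68,-0.86,0.08,0.19,0,0,0.68]'
python3 -m inch '[0,0,0,0,0,0,0,0,0,0,0,0,0,0,0,0,0,0,0,0,0,0,0,0,0,0,0,0,0,0]' 
python3 plan.py .561 .220 .11 1 .141
python3 - <<'E'
from h import *; import cv2
o=[]
s=robot.observe();print(proj("top",s["position"]),proj("side",s["position"],-.089),s["joint_pos"])
for n,x,y in(("top",140,160),("side",175,110)):
    f=imaging.grab_frame(n)[:,:,::-1]; cv2.imwrite(f"pics/{n}1.png",f); o.append(cv2.resize(f[y:y+120,x:x+100],None,fx=4,fy=4,interpolation=3))
cv2.imwrite("pics/c1.png",cv2.convertScaleAbs(np.hstack(o),alpha=1.3))
E
```

```text
t: 2.6
position: [0.5576, 0.2198, 0.1078]
eef_rot: [-0.0, 0.658, 0.753, -0.0]
contact_force: [-0.5, 0.2, -0.5]
width: 0.0614
grasp_force: 0.0
t: 3.22
position: [0.5576, 0.2212, 0.1087]
eef_rot: [0.0, 0.657, 0.754, 0.0]
contact_force: [0.5, -0.2, 0.6]
width: 0.0617
grasp_force: 0.0
row [-0.055  0.108 -0.042  0.002 -0.001 -0.052] x 1 t 3.23
[[184.97391928 223.67330134]] [[229.83393386 181.93632736]] [3.20958329e-01 9.75571682e-02 1.42516230e+00 1.67189438e-05
 1.61868918e+00 1.84125121e-01]
```

View pics/c1.png

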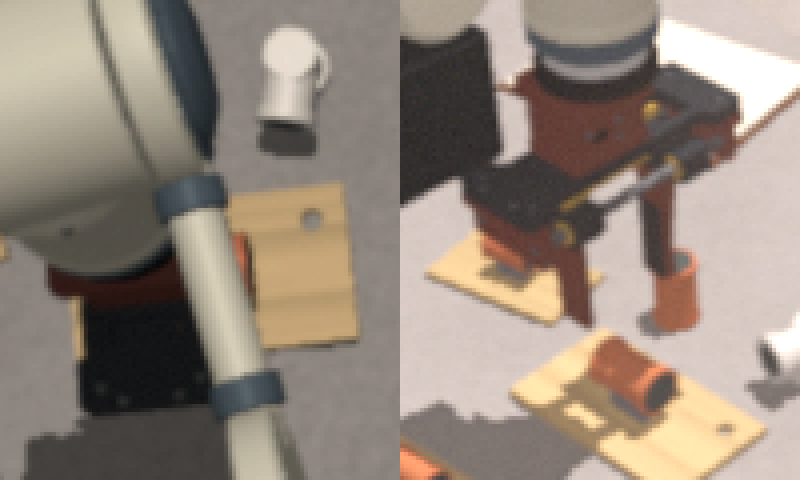

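The fingertips in the side view are at (219,189.5) and (239,177.5), midpoint (229,183.5). That is +1.6 px in v from the prediction, the same bias as the plate's. So the plate position is confirmed, and I descend.

```bash
python3 -m inch '[-0.05,0.11,0.2,0,0,-0.05,0,0,0.7,0,0,0,0,0,0.7,0,0,0,0,0,0.7,0,0,0,0,0,0.5,0,0,0]' >/dev/null
python3 -m inch '[0,0,0.16,0,0,0,0,0,0,0,0,0,0,0,0,0,0,0,0,0,0,0,0,0,0,0,0,0,0,0]'
python3 plan.py .561 .220 .0185 1 .141
```

```text
t: 4.58
position: [0.5614, 0.2198, 0.0204]
eef_rot: [0.0, 0.656, 0.755, 0.0]
contact_force: [0.1, -0.1, 0.6]
width: 0.0617
grasp_force: 0.0
row [ 0.009 -0.013  0.063  0.011 -0.002 -0.012] x 1 t 4.58
```

Close with 40 N and lift.

```bash
python3 -m inch '[0,0,0.06,0,0,0,0,0,0,0,0,0,0,0,0,0,0,0,0,0,0,0,0,0,0,0,0,0,0,0]' -1 40
python3 -m inch '[0,0,0,0,0,0,0,0,0,0,0,0,0,0,-0.3,0,0,0,0,0,-0.5,0,0,0,0,0,-0.5,0,0,0]'
python3 plan.py .561 .220 .20 5 .141
```

```text
t: 5.2
position: [0.5613, 0.2197, 0.018]
eef_rot: [0.0, 0.656, 0.755, 0.0]
contact_force: [1.3, 0.5, -0.4]
width: 0.031
grasp_force: 40.0
t: 5.82
position: [0.5612, 0.2198, 0.0584]
eef_rot: [0.0, 0.656, 0.755, 0.0]
contact_force: [0.1, -0.5, -2.9]
width: 0.0312
grasp_force: 40.0
row [ 0.002 -0.001 -0.944  0.001 -0.    -0.002] x 5 t 5.83
```

```bash
cat > sp.py <<'E'
# sp.py X Y Z N : rows to TCP at stand coords (mm from pin_right), aligned with stand
import sys,subprocess
from h import *
from stand import PR,YAW
a=[float(v) for v in sys.argv[1:]]
p=PR+standR(YAW)@(np.array(a[:3])/1000)
s=robot.observe(); print("now stand mm",np.round(standR(YAW).T@(s["position"]-PR)*1000,1),"target",np.round(p,4),"F",np.round(standR(YAW).T@s["contact_force"],1))
subprocess.run(["python3","plan.py",*map(str,p),str(int(a[3])),str(YAW),"25"])
E
cat > stand.py <<'E'
import numpy as np
PR=np.array([.5763,-.2333,.1089]);YAW=-.02
E
python3 -m inch '[0,0,-0.94,0,0,0,0,0,-0.94,0,0,0,0,0,-0.94,0,0,0,0,0,-0.94,0,0,0,0,0,-0.94,0,0,0]'
python3 sp.py -25 60 90 15; python3 sp.py -25 60 90 20
```

```text
t: 6.45
position: [0.5611, 0.2197, 0.2003]
eef_rot: [0.0, 0.656, 0.755, 0.001]
contact_force: [-0.5, 0.8, -3.6]
width: 0.0311
grasp_force: 40.0
row [-0.863 -0.163  0.018 -0.362 -0.029  0.131] x 15 t 6.45
now stand mm [ 16.6 452.6  93.1] target [ 0.5168 -0.1721  0.1799] F [-2.   0.8 -3.1]
row [-0.647 -0.122  0.013 -0.271 -0.022  0.098] x 20 t 6.45
now stand mm [ 16.6 452.6  93.1] target [ 0.5168 -0.1721  0.1799] F [-2.   0.8 -3.1]
```

```bash
python3 -m inch '[-0.65,-0.12,0.01,-0.27,-0.02,0.1,-0.65,-0.12,0.01,-0.27,-0.02,0.1,-0.65,-0.12,0.01,-0.27,-0.02,0.1,-0.65,-0.12,0.01,-0.27,-0.02,0.1,-0.65,-0.12,0.01,-0.27,-0.02,0.1]' >/dev/null
python3 -m inch '[-0.65,-0.12,0.01,-0.27,-0.02,0.1,-0.65,-0.12,0.01,-0.27,-0.02,0.1,-0.65,-0.12,0.01,-0.27,-0.02,0.1,-0.65,-0.12,0.01,-0.27,-0.02,0.1,-0.65,-0.12,0.01,-0.27,-0.02,0.1]' >/dev/null
python3 -m inch '[-0.65,-0.12,0.01,-0.27,-0.02,0.1,-0.65,-0.12,0.01,-0.27,-0.02,0.1,-0.65,-0.12,0.01,-0.27,-0.02,0.1,-0.65,-0.12,0.01,-0.27,-0.02,0.1,-0.65,-0.12,0.01,-0.27,-0.02,0.1]' >/dev/null
python3 -m inch '[-0.65,-0.12,0.01,-0.27,-0.02,0.1,-0.65,-0.12,0.01,-0.27,-0.02,0.1,-0.65,-0.12,0.01,-0.27,-0.02,0.1,-0.65,-0.12,0.01,-0.27,-0.02,0.1,-0.65,-0.12,0.01,-0.27,-0.02,0.1]' >/dev/null
python3 -m inch '[0,0,0,0,0,0,0,0,0,0,0,0,0,0,0,0,0,0,0,0,0,0,0,0,0,0,0,0,0,0]' 
python3 sp.py -25 60 50 5
```

```text
t: 9.57
position: [0.5173, -0.1732, 0.1794]
eef_rot: [0.152, 0.698, 0.683, 0.151]
contact_force: [0.8, -0.5, -4.0]
width: 0.0312
grasp_force: 40.0
row [ 0.007 -0.001  0.262 -0.009 -0.006 -0.006] x 5 t 9.57
now stand mm [-24.8  58.9  89.3] target [ 0.5337 -0.1724  0.1436] F [-1.  -0.5 -4. ]
```

```bash
python3 -m inch '[0,0,0.26,0,0,0,0,0,0.26,0,0,0,0,0,0.26,0,0,0,0,0,0.26,0,0,0,0,0,0.26,0,0,0]' >/dev/null
python3 -m inch '[0,0,0,0,0,0,0,0,0,0,0,0,0,0,0,0,0,0,0,0,0,0,0,0,0,0,0,0,0,0]' 
python3 sp.py -25 60 50 1
python3 - <<'E'
from h import *; import cv2
from stand import *
o=[]
def crop(im,x,y,w,h,k):
    c=cv2.resize(im[y:y+h,x:x+w],None,fx=k,fy=k,interpolation=cv2.INTER_CUBIC)
    for i in range(0,w,10): cv2.line(c,(i*k,0),(i*k,5),(0,255,255),1)
    for i in range(0,w,20): cv2.putText(c,str(x+i),(i*k,16),0,.35,(0,0,255),1)
    for i in range(10,h,10): cv2.putText(c,str(y+i),(0,i*k+4),0,.35,(0,0,255),1)
    return c
ft=imaging.grab_frame("top")[:,:,::-1];fs=imaging.grab_frame("side")[:,:,::-1]
cv2.imwrite("pics/top2.png",ft);cv2.imwrite("pics/side2.png",fs)
cv2.imwrite("pics/c2.png",np.hstack([crop(ft,325,170,130,120,3),crop(fs,295,190,100,120,4)[:360]]))
s=robot.observe();T=quatR(s["eef_rot"]).as_matrix()
tp=lambda X:s["position"]+T@(np.r_[X[1],X[0],-X[2]]/1000) # plate coords (mm from grip): TCP is grip z-19
for nm,X in dict(HL=(25,60,-29),HR=(25,-60,-29),c1=(45,80,-29),c2=(45,-80,-29),c3=(-45,-80,-29),c4=(-45,80,-29)).items():
    X=np.r_[X]+[0,0,-(-19)];w=tp(X);print(nm,proj("top",w)[0].round(1),proj("side",w,-.089)[0].round(1))
E
```

```text
t: 10.82
position: [0.5335, -0.1739, 0.1441]
eef_rot: [0.153, 0.698, 0.683, 0.151]
contact_force: [-0.2, 0.2, -3.3]
width: 0.0316
grasp_force: 40.0
row [ 0.05  -0.003  0.017 -0.042 -0.023 -0.037] x 1 t 10.82
now stand mm [-24.9  58.5  50.5] target [ 0.5337 -0.1724  0.1436] F [-1.6  0.2 -2.9]
HL [348.9 223. ] [320.2 242.2]
HR [408.5 225.9] [359.8 275.4]
c1 [339.8 213. ] [320.5 230.6]
c2 [419.5 216.8] [373.8 274.3]
c3 [414.4 259.1] [342.5 306.6]
c4 [336.3 255.4] [291.3 259.7]
```

View pics/c2.png

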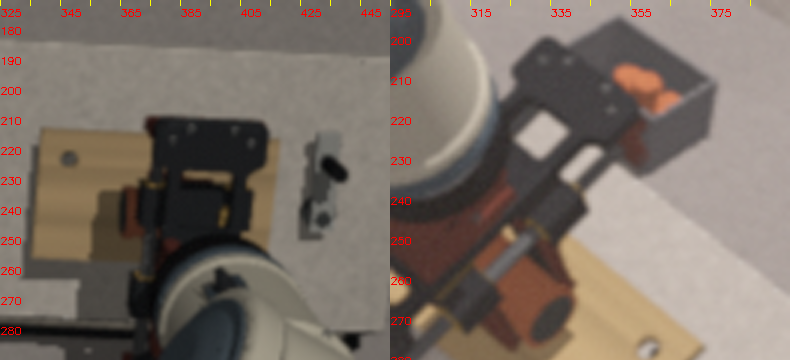

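The top view shows the left hole at (348,222.7) against a predicted (348.9,223), and the corners are about 1.3 px left of prediction. In the side view the right hole is at (359.8,276.8) against (359.8,275.4), so the local camera bias is top (-1.2,0) and side (+0.1,+1.8). I'll refit the stand with this bias.

```bash
python3 - <<'E'
from h import *
src=open('fit.py').read().split("def res")[0];exec(src)
B=dict(top=np.r_[-1.2,0.],side=np.r_[.1,1.8]);kk=dict(top=0,side=-.089)
def res(p):
    r=[];R=standR(p[3])
    for i,(n,X,u) in enumerate(S):
        if i==13: continue
        w=1 if i<8 else .3
        r+=list(w*(proj(n,p[:3]+R@(np.r_[X]/1000),kk[n])[0]+B[n]-u))
    for n,h,u in K: r+=list(.5*(proj(n,p[:3]+R@(np.r_[-40+40*np.sin(p[4]),-60+40*np.cos(p[4]),h]/1000),kk[n])[0]+B[n]-u))
    return np.array(r)
s=least_squares(res,[.57,-.23,.11,0,1.5],loss='soft_l1');print(s.x.round(4));print(res(s.x).reshape(-1,2).round(1).tolist())
x=s.x
open('stand.py','w').write(f"import numpy as np\nPR=np.array([{x[0]:.4f},{x[1]:.4f},{x[2]:.4f}]);YAW={x[3]:.4f}\n")
E
python3 sp.py -25 60 45 5
```

```text
[ 0.5751 -0.234   0.1166 -0.0184  1.5164]
[[-0.2, 0.6], [-0.5, -0.1], [-0.6, 0.6], [0.5, 0.3], [0.8, 0.1], [0.2, 0.1], [0.5, -0.6], [0.0, -0.0], [-0.1, -0.1], [0.2, 0.3], [-0.1, -0.3], [0.5, -0.0], [-0.9, -1.8], [-0.5, -0.4], [0.1, 0.3], [0.3, 0.6], [-0.1, -0.1]]
row [ 0.005  0.014 -0.014 -0.009 -0.003 -0.011] x 5 t 10.93
now stand mm [-27.1  59.3  42.9] target [ 0.5345 -0.1732  0.1468] F [-1.6  0.4 -3.1]
```

```bash
python3 -m inch '[0.02,0.07,0,-0.04,-0.01,-0.05,0,0,0,0,0,0,0,0,0.1,0,0,0,0,0,0.1,0,0,0,0,0,0.1,0,0,0]' >/dev/null; python3 sp.py -25 60 18 1
python3 -m inch '[0,0,0.1,0,0,0,0,0,0.1,0,0,0,0,0,0,0,0,0,0,0,0,0,0,0,0,0,0,0,0,0]' >/dev/null; python3 sp.py -25 60 18 1
```

```text
row [ 0.001  0.008  0.513 -0.01  -0.008 -0.006] x 1 t 11.55
now stand mm [-25.2  60.   33.4] target [ 0.5459 -0.1735  0.1223] F [-1.9  0.5 -2.7]
row [ 0.004 -0.004  0.333 -0.001 -0.004 -0.005] x 1 t 12.18
now stand mm [-24.9  59.9  28. ] target [ 0.5459 -0.1735  0.1223] F [-2.4  0.  -2.2]
```

```bash
python3 -m inch '[0,0,0.1,0,0,0,0,0,0.1,0,0,0,0,0,0,0,0,0,0,0,0,0,0,0,0,0,0,0,0,0]' >/dev/null; python3 sp.py -25 60 18 1
python3 -m inch '[0,0,0.07,0,0,0,0,0,0.07,0,0,0,0,0,0,0,0,0,0,0,0,0,0,0,0,0,0,0,0,0]' >/dev/null; python3 sp.py -25 60 18 1
```

```text
row [ 0.002 -0.002  0.13  -0.003 -0.006 -0.005] x 1 t 12.8
now stand mm [-24.9  59.9  21.9] target [ 0.5459 -0.1735  0.1223] F [-1.7 -0.2 -3.9]
row [ 0.003 -0.     0.024 -0.009 -0.003 -0.001] x 1 t 13.43
now stand mm [-25.   59.9  18.7] target [ 0.5459 -0.1735  0.1223] F [-6.1  2.2  6.1]
```

Run:
```python
from h import *; import cv2
ft=imaging.grab_frame("top")[:,:,::-1];fs=imaging.grab_frame("side")[:,:,::-1]
cv2.imwrite("pics/top3.png",ft);cv2.imwrite("pics/side3.png",fs)
r=lambda im,x,y,w,h,k:cv2.resize(im[y:y+h,x:x+w],None,fx=k,fy=k,interpolation=3)
cv2.imwrite("pics/c3.png",np.hstack([r(ft,330,200,50,75,8),r(fs,335,250,50,75,8)]))
```

```text
(no output)
```

View pics/c3.png

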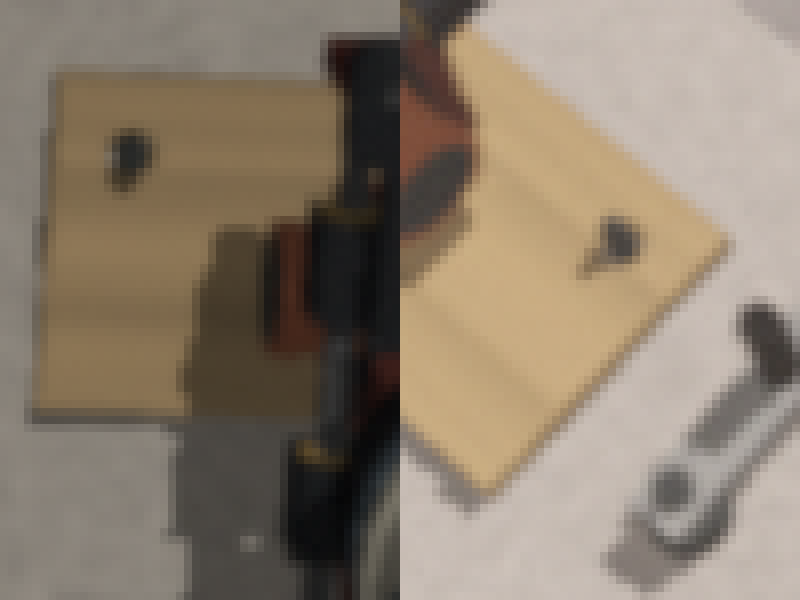

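Both pins show through their holes, at top (346,219) and side (362.5,280). I'll press lightly, release and retract.

```bash
python3 -m inch '[0,0,0.04,0,0,0,0,0,0,0,0,0,0,0,0,0,0,0,0,0,0,0,0,0,0,0,0,0,0,0]' >/dev/null; python3 sp.py -25 60 18 1
python3 -m inch '[0,0,0,0,0,0,0,0,0,0,0,0,0,0,0,0,0,0,0,0,0,0,0,0,0,0,0,0,0,0]' 0.1; python3 sp.py -25 60 100 5
```

```text
row [ 0.004  0.     0.022 -0.016 -0.001  0.003] x 1 t 14.15
now stand mm [-25.   59.9  18.7] target [ 0.5459 -0.1735  0.1223] F [-11.9   3.4  16.8]
t: 14.78
position: [0.5466, -0.1735, 0.1208]
eef_rot: [0.154, 0.697, 0.684, 0.152]
contact_force: [0.0, 0.4, 0.3]
width: 0.0482
grasp_force: 0.0
row [ 0.     0.    -0.558 -0.001 -0.002 -0.001] x 5 t 14.78
now stand mm [-25.   60.   16.3] target [ 0.5113 -0.1728  0.1967] F [0.1 0.4 0.2]
```

```bash
python3 -m inch '[0,0,-0.56,0,0,0,0,0,-0.56,0,0,0,0,0,-0.56,0,0,0,0,0,-0.56,0,0,0,0,0,-0.56,0,0,0]' >/dev/null; python3 sp.py 0 -58 90 5
python3 sp.py 0 -58 90 5|tail -2 >/dev/null
python3 - <<'E'
from h import *; import cv2
ft=imaging.grab_frame("top")[:,:,::-1];fs=imaging.grab_frame("side")[:,:,::-1]
cv2.imwrite("pics/top4.png",ft);cv2.imwrite("pics/side4.png",fs)
r=lambda im,x,y,w,h,k:cv2.resize(im[y:y+h,x:x+w],None,fx=k,fy=k,interpolation=3)
cv2.imwrite("pics/c4.png",np.hstack([r(ft,330,180,130,120,3),r(fs,290,220,100,90,4)]))
E
```

```text
row [-0.786  0.166  0.079  0.001 -0.    -0.001] x 5 t 15.4
now stand mm [-24.8  59.8 101.9] target [ 0.536  -0.2913  0.1982] F [ 0.5 -0.3 -0.3]
```

View pics/c4.png

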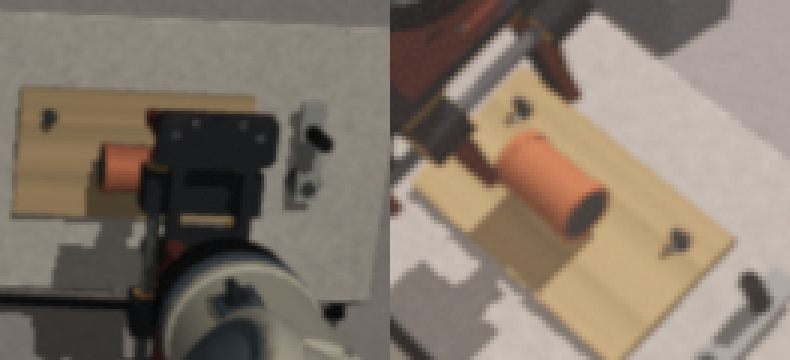

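The plate hangs on both pins and lies flush. The knob is still at top (436.7,226). Now I move over it.

```bash
python3 -m inch '[-0.79,0.17,0.08,0,0,0,-0.79,0.17,0.08,0,0,0,-0.79,0.17,0.08,0,0,0,-0.79,0.17,0.08,0,0,0,-0.79,0.17,0.08,0,0,0]' >/dev/null
python3 -m inch '[0,0,0,0,0,0,0,0,0,0,0,0,0,0,0,0,0,0,0,0,0,0,0,0,0,0,0,0,0,0]'>/dev/null; python3 sp.py 0 -58 24 5
python3 - <<'E'
from h import *; import cv2
from stand import *
ft=imaging.grab_frame("top")[:,:,::-1];fs=imaging.grab_frame("side")[:,:,::-1]
cv2.imwrite("pics/top5.png",ft);cv2.imwrite("pics/side5.png",fs)
r=lambda im,x,y,w,h,k:cv2.resize(im[y:y+h,x:x+w],None,fx=k,fy=k,interpolation=3)
cv2.imwrite("pics/c5.png",np.hstack([r(ft,380,180,90,120,4),r(fs,330,220,100,120,4)]))
E
```

```text
row [ 0.001 -0.004  0.43  -0.    -0.001  0.   ] x 5 t 16.75
now stand mm [  0.6 -58.2  88.5] target [ 0.5639 -0.2918  0.1384] F [0.1 0.5 0.4]
```

View pics/c5.png

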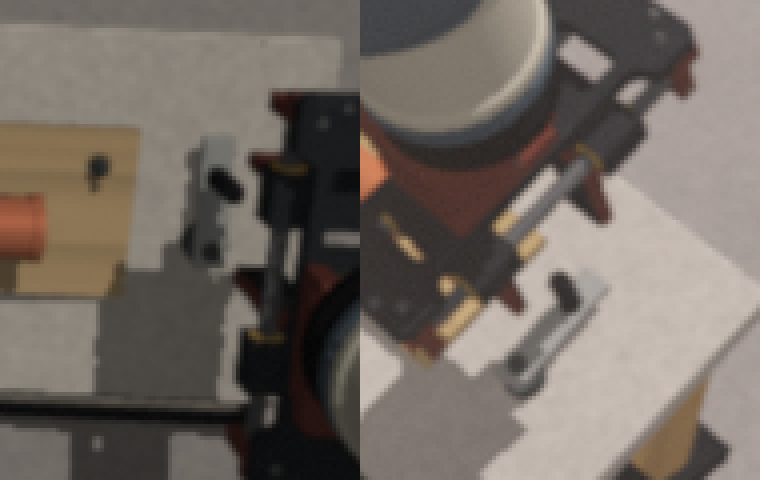

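Side view: the fingertips at about (366,274) and (391,274) straddle the knob, which is at (380,289). Top-view parallax agrees, so I descend and close.

```bash
python3 -m inch '[0,0,0.43,0,0,0,0,0,0.43,0,0,0,0,0,0.43,0,0,0,0,0,0.43,0,0,0,0,0,0.2,0,0,0]' >/dev/null; python3 sp.py 0 -58 24 1
python3 -m inch '[0,0,0.2,0,0,0,0,0,0,0,0,0,0,0,0,0,0,0,0,0,0,0,0,0,0,0,0,0,0,0]' >/dev/null; python3 sp.py 0 -58 24 1
python3 -m inch '[0,0,0,0,0,0,0,0,0,0,0,0,0,0,0,0,0,0,0,0,0,0,0,0,0,0,0,0,0,0]' -1 12; python3 sp.py 0 -58 24 1
```

```text
row [ 0.007  0.011  0.172 -0.024 -0.021 -0.009] x 1 t 17.48
now stand mm [ -0.3 -58.2  29.2] target [ 0.5639 -0.2918  0.1384] F [-0.2 -1.   1.5]
row [ 0.022 -0.02   0.036  0.    -0.002 -0.004] x 1 t 18.1
now stand mm [  0.6 -58.7  25.1] target [ 0.5639 -0.2918  0.1384] F [-0.4 -0.6  0.1]
t: 18.73
position: [0.5641, -0.2924, 0.1392]
eef_rot: [0.154, 0.697, 0.684, 0.152]
contact_force: [0.7, 0.2, 0.4]
width: 0.0114
grasp_force: 12.0
row [ 0.019 -0.018  0.024 -0.001 -0.006 -0.006] x 1 t 18.73
now stand mm [  0.5 -58.6  24.7] target [ 0.5639 -0.2918  0.1384] F [0.7 0.2 0.1]
```

```bash
python3 -c "
import numpy as np
t=np.linspace(1.516,0,16)
print(np.c_[np.diff(np.cos(t)),np.diff(np.sin(t))].__mul__(40/30).round(2).tolist())"
```

```text
[[0.13, -0.01], [0.13, -0.03], [0.13, -0.04], [0.12, -0.05], [0.12, -0.07], [0.11, -0.08], [0.1, -0.09], [0.09, -0.1], [0.08, -0.11], [0.07, -0.11], [0.06, -0.12], [0.05, -0.13], [0.03, -0.13], [0.02, -0.13], [0.01, -0.13]]
```

```bash
python3 -m inch '[0.13,-0.01,0,0,0,0,0.13,-0.03,0,0,0,0,0.13,-0.04,0,0,0,0,0.12,-0.05,0,0,0,0,0.12,-0.07,0,0,0,0]'
python3 sp.py 0 0 0 1|tail -1
```

```text
t: 19.35
position: [0.56, -0.2724, 0.1373]
eef_rot: [0.155, 0.696, 0.684, 0.153]
contact_force: [9.1, -0.0, -2.1]
width: 0.012
grasp_force: 12.0
now stand mm [ -4.3 -38.7  24.9] target [ 0.5751 -0.234   0.1166] F [ 7.3  0.1 -5.7]
```

```bash
python3 -m inch '[0.11,-0.08,0,0,0,0,0.1,-0.09,0,0,0,0,0.09,-0.1,0,0,0,0,0.08,-0.11,0,0,0,0,0.07,-0.11,0,0,0,0]' >/dev/null
python3 sp.py 0 0 0 1|tail -1
python3 -m inch '[0.06,-0.12,0,0,0,0,0.05,-0.13,0,0,0,0,0.03,-0.13,0,0,0,0,0.02,-0.13,0,0,0,0,0.01,-0.13,0,0,0,0]'
python3 sp.py -39.5 -20 24 1
python3 -m inch '[0,-0.04,0,0,0,0,0,0,0,0,0,0,0,0,0,0,0,0,0,0,0,0,0,0,0,0,0,0,0,0]'
python3 sp.py -39.5 -20 24 1
```

```text
now stand mm [-17.4 -22.3  24.9] target [ 0.5751 -0.234   0.1166] F [11.   9.6 -4.6]
t: 20.6
position: [0.5292, -0.2517, 0.1227]
eef_rot: [0.153, 0.696, 0.684, 0.154]
contact_force: [3.8, 2.0, -0.7]
width: 0.0118
grasp_force: 12.0
row [-0.05  -0.025  0.025  0.013 -0.058  0.007] x 1 t 20.6
now stand mm [-38.8 -18.5  24.8] target [ 0.5288 -0.2532  0.1217] F [ 3.1  2.1 -2.2]
t: 21.22
position: [0.5285, -0.2518, 0.1224]
eef_rot: [0.154, 0.696, 0.684, 0.154]
contact_force: [6.6, 5.0, -0.6]
width: 0.0114
grasp_force: 12.0
row [-0.043 -0.002  0.027  0.025 -0.056  0.003] x 1 t 21.23
now stand mm [-39.5 -18.7  24.8] target [ 0.5288 -0.2532  0.1217] F [ 5.7  5.1 -3.3]
```

```bash
python3 -m inch '[-0.04,-0.06,0,0,0,0,0,-0.06,0,0,0,0,0,0,0,0,0,0,0,0,0,0,0,0,0,0,0,0,0,0]' >/dev/null
python3 sp.py -39.5 -20 24 1|tail -1
python3 -m inch '[0,-0.06,0,0,0,0,0,-0.06,0,0,0,0,0,0,0,0,0,0,0,0,0,0,0,0,0,0,0,0,0,0]' >/dev/null
python3 sp.py -39.5 -20 24 1|tail -1
```

```text
now stand mm [-39.8 -18.8  25.1] target [ 0.5288 -0.2532  0.1217] F [ 17.4   7.9 -12.1]
now stand mm [-41.8 -18.8  25.2] target [ 0.5288 -0.2532  0.1217] F [ 23.6   7.6 -16.5]
```

At the stop: 23 N with no further travel. I'll ease off a little, release and retract.

```bash
python3 -m inch '[0,0.1,0,0,0,0,0,0,0,0,0,0,0,0,0,0,0,0,0,0,0,0,0,0,0,0,0,0,0,0]' >/dev/null
python3 sp.py -39.5 -20 24 1|tail -1
python3 -m inch '[0,0,0,0,0,0,0,0,0,0,0,0,0,0,0,0,0,0,0,0,0,0,0,0,0,0,0,0,0,0]' -0.3
python3 sp.py -39.5 -20 24 1|tail -1
python3 -m inch '[0,0,-0.3,0,0,0,0,0,-0.5,0,0,0,0,0,-0.7,0,0,0,0,0,-0.9,0,0,0,0,0,-0.9,0,0,0]'
python3 -m inch '[-0.9,0,-0.5,0,0,0,-0.9,0,-0.5,0,0,0,-0.9,0,0,0,0,0,-0.9,0,0,0,0,0,0,0,0,0,0,0]'
python3 - <<'E'
from h import *; import cv2
ft=imaging.grab_frame("top")[:,:,::-1];fs=imaging.grab_frame("side")[:,:,::-1]
r=lambda im,x,y,w,h,k:cv2.resize(im[y:y+h,x:x+w],None,fx=k,fy=k,interpolation=3)
cv2.imwrite("pics/c6.png",np.hstack([r(ft,330,180,130,120,3),r(fs,290,220,100,120,4)[:360]]))
E
```

```text
now stand mm [-39.8 -18.9  25.2] target [ 0.5288 -0.2532  0.1217] F [ 20.2   7.3 -12.5]
t: 23.72
position: [0.5233, -0.2555, 0.12]
eef_rot: [0.154, 0.697, 0.684, 0.152]
contact_force: [-0.0, -0.5, -0.3]
width: 0.0308
grasp_force: 0.0
now stand mm [-45.1 -22.4  24.7] target [ 0.5288 -0.2532  0.1217] F [-0.1 -0.5 -0.3]
t: 24.35
position: [0.4811, -0.2546, 0.212]
eef_rot: [0.155, 0.697, 0.684, 0.152]
contact_force: [-0.0, -0.6, 0.5]
width: 0.0309
grasp_force: 0.0
t: 24.98
position: [0.4664, -0.3637, 0.2376]
eef_rot: [0.154, 0.698, 0.683, 0.151]
contact_force: [-0.1, -0.3, -0.0]
width: 0.0306
grasp_force: 0.0
```

View pics/c6.png

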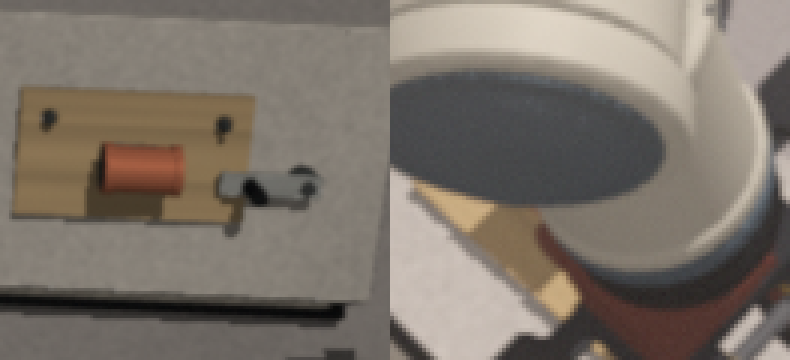

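The bar lies along the pin row, from the pivot at top (432,243) to its end at (404,241), across the plate's edge. The plate is flush and the gripper is clear, so I hand in.

```bash
python3 -c "
from workcell import robot
print(robot.finish_job())"
```

```text
the job is handed in; nothing more can be done
None
```

The sample plate hangs flush on both pins with the holes' edge uppermost, the keeper is swung shut to its stop across the plate's edge, and the job was handed in at about 25 s with the gripper clear; no verdict was returned.

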